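Put the shaker away in the sliding-panel condiment box

TASK

Put the shaker that stands to the right of the wooden box away in it: the box's flat top panel has no handle, so press down on it and drag it fully open, lower the shaker gently into the box so that it stands upright, then slide the panel fully shut again. Press only as hard as dragging needs, as the thin panel cracks under hard pressing (25 N), and leave the other things on the counter alone.

Things in the scene. Friction and masses are not known exactly. Their poses are not given: they have to be found in the camera images.
- spice_box: fixed wooden box, 130 (x) x 300 (y) x 122 mm high; origin at the centre of its underside on the counter, y along its length, z up. Its -y half is an open well 104 mm (x) x 130 mm (y), its +y half is closed. The top is a track 276 mm long for the sliding panel, between 9 mm side rails and 12 mm end walls 122 mm above the counter.
- panel (a joint): how far the panel is slid open, m: 0 = shut (over the well, against the -y end wall), 0.136 = fully open (over the closed half, against the +y end wall). Slides along the box's +y, needs about 6 N along the track, stays where left; how well it grips a fingertip varies (a press of 8 to 12 N just moves it).
- panel_top (a point): nominal centre of the sliding panel's top face, level with the box's rims; moves along with the panel; axes as the box's. The panel is a smooth wooden plate 110 (x) x 138 (y) x 6 mm, no handle or recess. Its real face lies flush to 10 mm below this point, so feel for it; on its felt it gives 1.5 mm under about 12 N, then is hard.
- well (a point): centre of the well's floor, 12 mm above the counter, 71 mm from the box's centre towards its -y; axes as the box's. The rim is 110 mm above this floor; the shut panel clears the 90 mm shaker.
- shaker_mid (a point): the shaker, to the right of the box: clear round body, domed grey cap, 44 mm in diameter, 90 mm tall, stands upright on the counter; this point is on its axis half-way up (45 mm above its foot); z along its axis
- spice_tall: spice jar with a black cap behind the box, 44 mm diameter, 105 mm tall, bystander; origin under its centre
- spice_pale: spice jar with a pale cap behind the box, 44 mm diameter, 109 mm tall, bystander; origin under its centre
- candle: candle in a glass, 76 mm diameter, 90 mm tall, bystander; origin under its centre
- mug_white: white mug, 86 x 116 x 91 mm, bystander; origin at its underside
- mug_blue: blue-grey mug, 80 x 109 x 90 mm, bystander; origin at its underside
There are look-alikes about, which are no part of the job. What is shaped like the part that bears shaker_mid but red is not meant.

How it is judged:
By the outcome, as a careful person would: the job done as asked, in the order asked, and still so for the second after the job is handed in, with the robot touching nothing.
It also fails if it takes over 72 s, if anything falls off the work surface, if the arm or the gripper's body presses on something with over 40 N, if the wrist force passes 120 N, or if a joint passes its speed limit or range.

ROBOT

A 6-joint arm with a two-finger parallel gripper is mounted at the origin on a cart in front of the work surface, level with it; the furniture and walls round the work are solid. World frame = base frame: x ahead of the robot, y to its left, z up, the work surface at z = 0. Lengths are in m, angles in rad, forces in N, time in s.
With the tool pointing down it reaches from about 0.4 to 0.925 m from the base axis. Payload 3.4 kg.
Tool frame: the origin (TCP) lies between the finger pads; the fingertips stand env.nose_length ahead of it and the grasp point (between the pads) lies 6 mm ahead of it (env.nose_length is the distance from the TCP to the fingertips, in m); z points along the fingers, y is the line along which they close (so a half turn about z gives the same grasp; the last joint's range is limited). The gripper opens to 85 mm and grips with 20 to 120 N. Pads are 22 mm wide; open, the fingers measure 114 mm over their backs; the gripper's body (76 mm by 85 mm) begins 54 mm behind the grasp point. The pads swing forward as they close: fully open they stand 13 mm farther back than shut.
Start: joints at [-1.339, 0.307, 1.506, -0, 1.328, -0.073], TCP at [0.173, -0.549, 0.256] pointing down, gripper open.
Joint ranges: [-3.12, 3.12], [-1.05, 2.28], [0.14, 2.33], [-1.42, 4.57], [0.1, 2.73], [-2.68, 2.68]. Speed limits (rad/s): [2.57, 2.57, 3.14, 3.14, 3.14, 3.14].

INTERFACE

Orientations are given as [roll, pitch, yaw] about the fixed x, y, z axes, in that order (R = Rz(yaw) Ry(pitch) Rx(roll)).
In Python, from station import env gives the robot as it stands.
- The arm moves only by the shell command python3 -m inch 'ROWS'. ROWS is text: rows parted by semicolons, each of 7 numbers parted by spaces: the turn, a rotation vector about the world's x, y, z in rad, then the shift along the world's x, y, z in cm, then the finger opening in cm, from 0 to 8.54. A call has 1 to 12 rows; each row shifts and turns the commanded pose from where the row before left it; what a row does not reach is not made up. A row lasts 1/12 s, in which the tool goes at most 41.7 mm and 7.16 degrees, less where a joint would pass 70% of its speed; a pose out of reach is approached as far as the arm can. A call with a gripper value outside its range is refused whole. The fingers move at their own pace and stop on an object; the grip force is fixed at half the most. Time passes only in rows, so rows that do not move let the fingers close. It gives the time, the measured TCP pose, the force, the opening and the grip force at its end, in the units of the state.
- env.read_state(): the state, without advancing time (a new reading comes with each control period).
- env.camera(name): name is "scene" or "top" or "wrist"; returns the picture (400x640x3 uint8, red, green, blue); there is no depth.
- env.camera_info(name): a dict with "K" (3x3 intrinsics, pixels), "R" (3x3) and "t" (3): a world point X has camera coordinates R X + t. Camera axes: x right, y down, z forward; pixel columns grow to the right and rows downward; lengths in m; the calibration is good to about 2 mm. A picture is of the moment at which its call begins: read the wrist's pose just before it. camera_info takes no time and is no camera call; for the wrist camera it gives the pose at the moment of the call.
- env.hand_in(): hands the job in; it is judged then, once.
Trained networks look in the newest picture that a camera, given by its name, has taken for a name from the list of things; names that differ only in an ending like _2 or _b are one class to them, and where a whole thing is asked for, a point or a joint stands for the part that bears it (a point fixed in the world has none). Each returns a list of dicts, best first, with "confidence" (0 to 1); they miss things now and then, are a little off and sometimes report something else, mostly with a low value. They report only what shows in the picture. A call takes as long as a camera call. They do not tell look-alikes from the thing itself.
- env.regions_of(thing, camera): "pixels" (400x640 bool, what is visible of it) and "bbox" ([left, top, width, height] in pixels, round what is visible of it).
The state is a dict: "time_s": time; "q": joint angles; "dq": joint speeds; "joint_torque": joint torques, N m; "ee_pos": TCP position; "orientation": TCP orientation; "wrist_force": force on the tool from outside, world axes, zero at the start; "moment": the same for the moment, N m; "grip_width": finger opening in m; "finger_force": force on a finger pad.
Only numpy, scipy, OpenCV 4.12 (cv2) and the standard library are available. Lean on these libraries where they do the work, as an engineer would, in place of code of your own. Each camera call takes 0.05 s, during which the arm holds its last target. There are 200 camera calls.

## Working session

There is one attempt and no reset: what is moved stays moved. The work goes in short steps, Python scripts to look and compute and a shell command to move; the robot and the scene stay as the last step left them, time stands still between calls to the robot, and variables do not carry over. Pictures are saved under pics/ and viewed, at most 13 in all, crops included, and the job is handed in when it is done.

```bash
mkdir -p pics; ls
python3 - <<'E'
from station import env
import cv2,numpy as np
s=env.read_state();print(s['time_s'],s['ee_pos'],s['orientation'],env.nose_length,s['grip_width'])
for c in ['scene','top']:
    im=env.camera(c);cv2.imwrite(f'pics/{c}0.png',im[:,:,::-1])
    np.savez(f'pics/{c}.npz',**env.camera_info(c))
    for t in ['spice_box','panel','shaker_mid','candle','mug_white','mug_blue','spice_tall','spice_pale']:
        for r in env.regions_of(t,c)[:4]:
            if r['confidence']>.3: print(c,t,round(r['confidence'],2),r['bbox'],np.argwhere(r['pixels']).mean(0)[::-1].round(1))
print(env.read_state()['time_s'])
E
```

```text
pics
0.0 [ 0.17238525 -0.54785074  0.25536196] [-3.13948936e+00 -1.49942917e-04  3.04825370e-01] 0.025 0.08567454714301526
scene spice_box 0.85 [219.0, 169.2, 75.5, 76.8] [256.3 204.5]
scene panel 0.67 [237.5, 184.2, 47.0, 19.6] [260.7 192.9]
scene panel 0.38 [315.7, 185.6, 18.9, 34.6] [327.5 202.7]
scene shaker_mid 0.76 [318.6, 225.3, 18.7, 36.6] [326.7 243.3]
scene shaker_mid 0.72 [293.2, 235.6, 16.6, 36.7] [299.5 254.5]
scene shaker_mid 0.63 [298.6, 219.2, 14.6, 33.6] [305.3 232.2]
scene candle 0.8 [299.1, 176.3, 22.9, 33.5] [310.3 192.4]
scene mug_white 0.65 [335.8, 205.0, 35.2, 42.3] [352.7 227.2]
scene mug_blue 0.57 [316.6, 268.3, 37.4, 54.4] [334.8 295.5]
scene spice_tall 0.59 [289.5, 167.8, 17.0, 27.7] [297.2 178.9]
top spice_box 0.9 [186.0, 188.1, 109.2, 60.5] [241.3 219.3]
top panel 0.62 [235.0, 203.1, 52.6, 43.2] [261.2 222.2]
top shaker_mid 0.67 [338.8, 239.6, 13.1, 15.6] [345.  245.4]
top shaker_mid 0.59 [283.6, 155.0, 9.0, 22.8] [288.2 166. ]
top shaker_mid 0.56 [316.5, 214.4, 9.1, 14.8] [322.5 222.9]
top shaker_mid 0.54 [340.8, 208.3, 10.0, 14.1] [344.3 217.3]
top candle 0.7 [243.5, 142.7, 26.7, 25.4] [253.2 157.1]
top mug_white 0.77 [329.1, 169.8, 34.0, 27.9] [341.5 184.4]
top mug_white 0.64 [243.1, 143.4, 27.3, 28.5] [252.9 157.2]
top mug_blue 0.61 [393.7, 250.7, 33.0, 34.2] [411.9 266.9]
top spice_tall 0.77 [209.6, 137.8, 23.9, 25.7] [220.7 148.7]
0.9
```

Run:
```python
import cv2,numpy as np
a=cv2.imread('pics/scene0.png')[140:340,190:400];b=cv2.imread('pics/top0.png')[120:300,170:440]
a=cv2.resize(a,None,fx=2.8,fy=2.8,interpolation=2)[:560,:];
cv2.imwrite('pics/a1.png',a);cv2.imwrite('pics/b1.png',cv2.resize(b,None,fx=2.9,fy=2.9,interpolation=2))
for c in ['scene','top']:
    d=np.load(f'pics/{c}.npz');print(c,d['K'],d['R'],d['t'],-d['R'].T@d['t'])
```

```text
scene [[474.90870048   0.         314.33855291]
 [  0.         474.90870048 207.52568527]
 [  0.           0.           1.        ]] [[ 0.82606298 -0.56297874 -0.02597849]
 [-0.23808958 -0.30682811 -0.92150413]
 [ 0.5108163   0.76740566 -0.38749872]] [-0.63653862  0.18230648  1.2070405 ] [-0.0473497  -1.22871066  0.61918651]
top [[401.81140866   0.         317.44506428]
 [  0.         401.81140866 202.4048138 ]
 [  0.           0.           1.        ]] [[ 0.10085375 -0.99489831  0.00242146]
 [-0.97437931 -0.09926493 -0.20182032]
 [ 0.20103106  0.01799492 -0.97941957]] [-0.27689786  0.6114059   1.23655344] [ 0.37508179 -0.23704573  1.33516927]
```

View pics/a1.png

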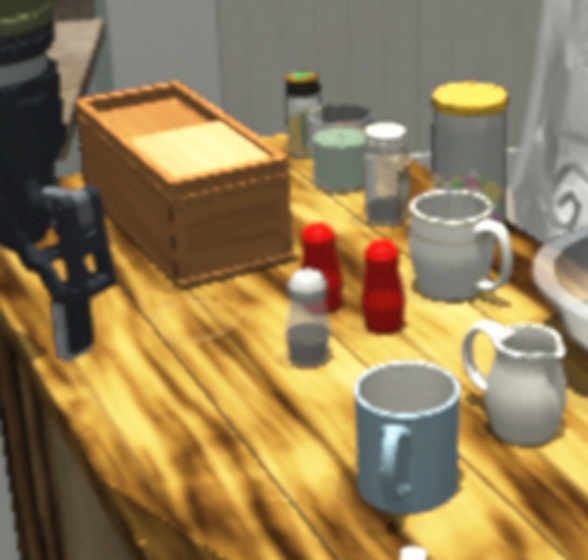

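View pics/b1.png

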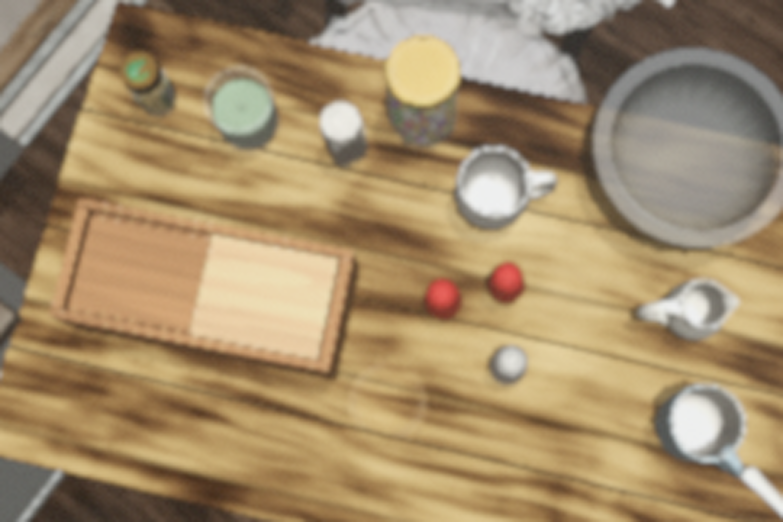

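The grey-capped clear shaker is at scene (299,254) / top (345,245). Look-alikes are the two red ones, scene (305,232) and (327,243), top (322,223) and (344,217). The white-capped jar at scene (327,202) / top (288,166) is spice_pale. I choose the grey one. The box's pale panel covers the well end nearest the shaker.

```bash
cat > h.py <<'E'
import numpy as np,cv2
from scipy.optimize import minimize
def ray(ci,u,v,z):
    d=ci['R'].T@np.linalg.solve(ci['K'],[u,v,1]);c=-ci['R'].T@ci['t']
    return c+d*(z-c[2])/d[2]
def proj(ci,X):
    p=(np.asarray(X)@ci['R'].T+ci['t'])@ci['K'].T
    return p[:,:2]/p[:,2:]
def hullmask(ci,X):
    m=np.zeros((400,640),np.uint8)
    h=cv2.convexHull(proj(ci,X).astype(np.float32))[:,0]
    cv2.fillConvexPoly(m,np.round(h*16).astype(np.int32),1,shift=4);return m>0
def box(x,y,a,z0=0):
    c,s=np.cos(a),np.sin(a)
    return [[x+c*i-s*j,y+s*i+c*j,z] for i in(-.065,.065) for j in(-.15,.15) for z in(z0,.122)]
def cyl(x,y,r,h):
    t=np.linspace(0,6.28,40);return np.r_[np.c_[x+r*np.cos(t),y+r*np.sin(t),0*t],np.c_[x+r*np.cos(t),y+r*np.sin(t),0*t+h-.018],np.c_[x+.5*r*np.cos(t),y+.5*r*np.sin(t),0*t+h]]
def fit(f,p0,sc,obs):
    def cost(p): return sum(1-(m&M).sum()/(m|M).sum() for ci,M in obs for m in[hullmask(ci,f(*p))])
    sim=np.array([p0]+[np.array(p0)+np.eye(len(p0))[i]*sc[i] for i in range(len(p0))])
    r=minimize(cost,p0,method='Nelder-Mead',options=dict(initial_simplex=sim,xatol=1e-4,fatol=1e-4));return r.x,r.fun
E
python3 - <<'E'
from station import env
from h import *
T={c:dict(np.load(f'pics/{c}.npz')) for c in['scene','top']}
b=[(83,200),(355,254),(330,373),(55,318)]
P=np.array([ray(T['top'],170+u/2.9,120+v/2.9,.122) for u,v in b]);c=P.mean(0);d=P[0]-P[1]+P[3]-P[2];a=np.arctan2(-d[0],d[1])
print('corners',c,a,np.linalg.norm(P[0]-P[1]),np.linalg.norm(P[0]-P[3]))
R={(t,k):env.regions_of(t,k) for t in['spice_box','shaker_mid'] for k in['scene','top']}
obs=[(T[k],R['spice_box',k][0]['pixels']) for k in T]
print(fit(box,[c[0],c[1],a],[.01,.01,.05],obs)); print('top only',fit(box,[c[0],c[1],a],[.01,.01,.05],obs[1:]))
near={'scene':(299,254),'top':(345,245)};o=[]
for k in T:
    r=min(R['shaker_mid',k],key=lambda r:np.hypot(*(np.argwhere(r['pixels']).mean(0)[::-1]-near[k])));o.append((T[k],r['pixels']));print(k,r['bbox'])
p=ray(T['top'],345,245,.07);print(p)
print(fit(lambda x,y:cyl(x,y,.022,.09),p[:2],[.01,.01],o),fit(lambda x,y:cyl(x,y,.022,.09),p[:2],[.01,.01],o[:1]),fit(lambda x,y:cyl(x,y,.022,.09),p[:2],[.01,.01],o[1:]))
for n,u,v in[('red1',322.5,221),('red2',344.5,217)]: print(n,ray(T['top'],u,v,.08))
im=cv2.imread('pics/scene0.png')[210:280,280:345];cv2.imwrite('pics/c1.png',cv2.resize(im,None,fx=6,fy=6))
E
```

```text
corners [0.55052966 0.01327171 0.122     ] -0.09629986491508619 0.29746826166210905 0.12893849066664073
(array([ 0.55489838,  0.01845868, -0.10168922]), np.float64(0.11251160807839555))
top only (array([ 0.55451006,  0.01837968, -0.09561584]), np.float64(0.03633627176951193))
scene [293.2, 235.6, 16.6, 36.7]
top [338.8, 239.6, 13.1, 15.6]
[ 0.50740281 -0.31386116  0.07      ]
(array([ 0.51095872, -0.31727669]), np.float64(0.4915900009292816)) (array([ 0.51284959, -0.31097542]), np.float64(0.19236883942766292)) (array([ 0.50941193, -0.3185807 ]), np.float64(0.28358208955223885))
red1 [ 0.57465271 -0.23592236  0.08      ]
red2 [ 0.59445164 -0.30396475  0.08      ]
```

View pics/c1.png

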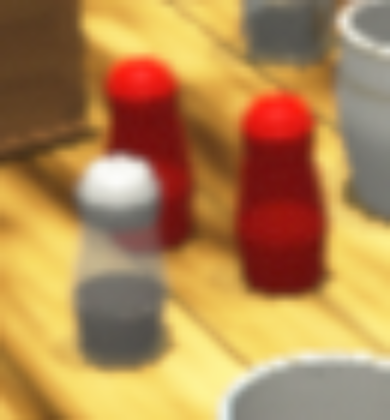

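The crop confirms the clear shaker with the grey/white dome (scene ~(299,254)), standing in front of the left red one.

```bash
python3 -m inch '0 0 0 0.5 0.7 0 8;0 0 -0.04 2.4 3.2 0 6;0 0 -0.04 2.4 3.2 0 4;0 0 -0.04 2.4 3.2 0 2;0 0 -0.04 2.4 3.2 0 0;0 0 -0.04 2.4 3.2 0 0;0 0 -0.04 2.4 3.2 0 0;0 0 -0.04 2.4 3.2 0 0;0 0 -0.04 2.4 3.2 0 0;0 0 -0.04 2.4 3.2 0 0;0 0 -0.04 1.5 2 0 0;0 0 0 0 0 0 0'
cat > w.py <<'E'
from station import env
from h import *
import sys
s=env.read_state();print(s['time_s'],s['ee_pos'].round(4),s['orientation'].round(3),s['wrist_force'].round(2),s['grip_width'])
ci=env.camera_info('wrist');im=env.camera('wrist');cv2.imwrite(f'pics/{sys.argv[1]}.png',im[:,:,::-1]);np.savez(f'pics/{sys.argv[1]}.npz',**ci)
print(ci['R'].round(3),(-ci['R'].T@ci['t']).round(3))
for t in sys.argv[2:]:
    for r in env.regions_of(t,'wrist')[:3]: print(t,r['confidence'],r['bbox'],np.argwhere(r['pixels']).mean(0)[::-1].round(1))
E
python3 w.py w1 spice_box panel shaker_mid
```

```text
time_s: 2.1
ee_pos: [0.4107, -0.2291, 0.2565]
orientation: [-3.139, -0.002, -0.092]
wrist_force: [0.3, 0.3, 0.1]
grip_width: -0.0001
finger_force: 0.0
2.1 [ 0.4107 -0.2291  0.2565] [-3.139e+00 -2.000e-03 -9.200e-02] [0.27 0.27 0.08] -6.770965302862567e-05
[[-0.091 -0.996 -0.003]
 [-0.944  0.086  0.32 ]
 [-0.318  0.032 -0.948]] [ 0.492 -0.237  0.374]
spice_box 0.78 [2.1, 0.0, 228.9, 138.1] [110.8  67.8]
panel 0.78 [0.0, 1.0, 176.1, 124.6] [84.1 61.9]
shaker_mid 0.9 [357.9, 0.0, 33.8, 12.6] [370.5   4.8]
shaker_mid 0.84 [286.8, 0.1, 41.8, 44.0] [308.   19.2]
shaker_mid 0.78 [369.1, 56.6, 50.2, 43.1] [391.4  77.8]
```

View pics/w1.png

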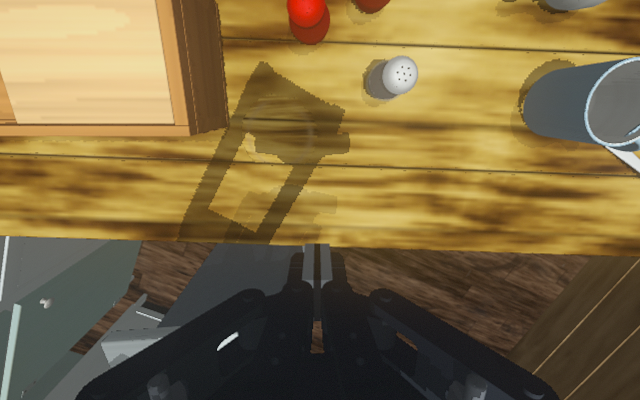

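The wrist view shows the box's near-right rim corner at (189,135), its base corner about (229,127), and the shaker cap top at (402,74).

Run:
```python
from h import *
ci=dict(np.load('pics/w1.npz'))
print('rim',ray(ci,189,135,.122),'base',ray(ci,229,127,0),'cap',ray(ci,402,74,.088))
A,B=ray(ci,189,135,.122),ray(ci,176,0,.122);print('yaw x edge',np.arctan2(*(B-A)[1::-1]))
C=ray(ci,0,135,.122);d=C-A;print('yaw y edge',np.arctan2(-d[0],d[1]))
for x,y,a in[(.5545,.0184,-.096),(.5505,.0133,-.096)]: 
  p=np.array(box(x,y,a));print(p[:2],proj(ci,p[:2]))
print(ray(ci,385,90,.02), ray(ci,15,125,.12))
```

```text
rim [ 0.47644451 -0.12404645  0.122     ] base [ 0.47396189 -0.122347    0.        ] cap [ 0.51037882 -0.31630382  0.088     ]
yaw x edge -0.13592369780791644
yaw y edge -0.09133276008289018
[[ 0.4754214  -0.12467891  0.        ]
 [ 0.4754214  -0.12467891  0.122     ]] [[230.59639732 125.64781554]
 [189.99446848 136.13410911]]
[[ 0.4714214  -0.12977891  0.        ]
 [ 0.4714214  -0.12977891  0.122     ]] [[235.1406987  128.49795949]
 [196.83140557 140.26172658]]
[ 0.4994486  -0.31570413  0.02      ] [0.49832174 0.02440956 0.12      ]
```

```bash
python3 -m inch '0 0 0 1.7 2.2 -0.5 0;0 0 0 1.7 2.2 -1.2 0;0 0 0 1.7 2.2 -1.2 0;0 0 0 1.7 2.2 -1.2 0;0 0 0 1.7 2.2 -1.2 0;0 0 0 1.7 2.2 -1.2 0;0 0 0 1.7 2.2 -1.2 0;0 0 0 1.8 2.5 -1.2 0;0 0 0 0 0 -1 0;0 0 0 0 0 0 0'
```

```text
time_s: 3.13
ee_pos: [0.5446, -0.0548, 0.155]
orientation: [3.142, 0.004, -0.094]
wrist_force: [-1.1, -0.6, 0.3]
grip_width: 0.0
finger_force: 0.0
```

```bash
python3 -m inch '0 0 0 0 0 -0.3 0;0 0 0 0 0 -0.3 0;0 0 0 0 0 -0.1 0;0 0 0 0 0 -0.1 0;0 0 0 0 0 0 0'
```

```text
time_s: 3.55
ee_pos: [0.5453, -0.0554, 0.1497]
orientation: [3.141, -0.001, -0.097]
wrist_force: [-0.0, -0.1, 1.2]
grip_width: 0.0005
finger_force: 0.0
```

```bash
python3 -m inch '0 0 0 0 0 0 0;0 0 0 0 0 0 0'; python3 -m inch '0 0 0 0 0 -0.1 0;0 0 0 0 0 0 0'
```

```text
time_s: 3.72
ee_pos: [0.5456, -0.0548, 0.1497]
orientation: [3.142, -0.001, -0.096]
wrist_force: [0.7, 0.1, 0.5]
grip_width: -0.0004
finger_force: 0.0
time_s: 3.88
ee_pos: [0.5455, -0.0545, 0.1483]
orientation: [-3.142, -0.0, -0.095]
wrist_force: [1.2, -0.8, 0.3]
grip_width: 0.0004
finger_force: 0.0
```

```bash
for i in 1; do python3 -m inch '0 0 0 0 0 -0.1 0;0 0 0 0 0 -0.1 0;0 0 0 0 0 0 0'; done
```

```text
time_s: 4.13
ee_pos: [0.5454, -0.0544, 0.146]
orientation: [-3.142, 0.0, -0.095]
wrist_force: [0.2, 0.0, -0.2]
grip_width: -0.0
finger_force: 0.0
```

```bash
python3 -m inch '0 0 0 0 0 -0.1 0;0 0 0 0 0 0 0'
```

```text
time_s: 4.3
ee_pos: [0.5454, -0.0544, 0.1451]
orientation: [-3.142, 0.0, -0.095]
wrist_force: [-0.2, -0.3, 0.4]
grip_width: 0.0
finger_force: 0.0
```

```bash
python3 -m inch '0 0 0 0 0 -0.1 0;0 0 0 0 0 0 0'
```

```text
time_s: 4.47
ee_pos: [0.5454, -0.0545, 0.1441]
orientation: [-3.142, 0.0, -0.095]
wrist_force: [-0.1, 0.2, 0.4]
grip_width: 0.0001
finger_force: 0.0
```

```bash
python3 -m inch '0 0 0 0 0 -0.1 0;0 0 0 0 0 0 0'
```

```text
time_s: 4.63
ee_pos: [0.5454, -0.0545, 0.1431]
orientation: [-3.142, 0.0, -0.095]
wrist_force: [-0.4, -0.1, 0.1]
grip_width: -0.0002
finger_force: 0.0
```

```bash
python3 -m inch '0 0 0 0 0 -0.05 0;0 0 0 0 0 0 0'
```

```text
time_s: 4.8
ee_pos: [0.5455, -0.0545, 0.1427]
orientation: [-3.142, 0.0, -0.095]
wrist_force: [-1.2, -0.4, -0.3]
grip_width: -0.0
finger_force: 0.0
```

```bash
python3 -m inch '0 0 0 0 0 -0.05 0;0 0 0 0 0 0 0'
```

```text
time_s: 4.97
ee_pos: [0.5455, -0.0545, 0.1423]
orientation: [3.142, 0.0, -0.095]
wrist_force: [-0.3, 0.0, 0.6]
grip_width: -0.0003
finger_force: 0.0
```

```bash
python3 -m inch '0 0 0 0 0 -0.05 0;0 0 0 0 0 0 0'
```

```text
time_s: 5.13
ee_pos: [0.5455, -0.0545, 0.1417]
orientation: [-3.142, 0.0, -0.095]
wrist_force: [-0.4, -0.5, 0.4]
grip_width: -0.0001
finger_force: 0.0
```

```bash
python3 -m inch '0 0 0 0 0 -0.1 0;0 0 0 0 0 0 0'
```

```text
time_s: 5.3
ee_pos: [0.5456, -0.0545, 0.1412]
orientation: [3.142, -0.0, -0.095]
wrist_force: [-1.7, 0.2, 5.2]
grip_width: -0.0003
finger_force: 2.2
```

```bash
python3 -m inch '0 0 0 0 0 -0.05 0;0 0 0 0 0 0 0'
```

```text
time_s: 5.47
ee_pos: [0.5456, -0.0545, 0.1409]
orientation: [3.142, -0.0, -0.095]
wrist_force: [-1.2, -0.2, 6.3]
grip_width: 0.0001
finger_force: 3.1
```

```bash
python3 -m inch '0 0 0 0 0 -0.05 0;0 0 0 0 0 0 0'
```

```text
time_s: 5.63
ee_pos: [0.5456, -0.0545, 0.1406]
orientation: [3.141, -0.001, -0.095]
wrist_force: [-2.0, 0.1, 8.8]
grip_width: 0.0002
finger_force: 4.0
```

```bash
python3 -m inch '0 0 0 0 0 -0.05 0;0 0 0 0 0 0 0'
```

```text
time_s: 5.8
ee_pos: [0.5456, -0.0545, 0.1404]
orientation: [3.141, -0.001, -0.095]
wrist_force: [-2.3, 0.2, 9.8]
grip_width: 0.0004
finger_force: 4.9
```

```bash
python3 -m inch '0 0 0 0 0 -0.05 0;0 0 0 0.02 0.2 0 0;0 0 0 0.03 0.3 0 0;0 0 0 0.05 0.5 0 0;0 0 0 0 0 0 0'
```

```text
time_s: 6.22
ee_pos: [0.5464, -0.0457, 0.1402]
orientation: [3.139, -0.001, -0.094]
wrist_force: [-4.0, -3.6, 10.7]
grip_width: 0.0001
finger_force: 5.6
```

```bash
python3 -m inch '0 0 0 0.07 0.7 -0.02 0;0 0 0 0.07 0.7 0 0;0 0 0 0.07 0.7 0 0;0 0 0 0.07 0.7 0 0;0 0 0 0 0 0 0'; python3 w.py w2 panel
```

```text
time_s: 6.63
ee_pos: [0.5492, -0.0171, 0.1401]
orientation: [3.139, -0.001, -0.094]
wrist_force: [-4.5, -2.0, 12.7]
grip_width: -0.0002
finger_force: 6.0
6.6333 [ 0.5492 -0.0171  0.1401] [ 3.139e+00 -1.000e-03 -9.400e-02] [-4.47 -2.05 12.67] -0.0001722107849847198
[[-0.094 -0.996  0.002]
 [-0.943  0.089  0.32 ]
 [-0.319  0.028 -0.947]] [ 0.631 -0.025  0.258]
panel 0.68 [165.3, 156.9, 273.6, 176.4] [300.1 220.3]
```

View pics/w2.png

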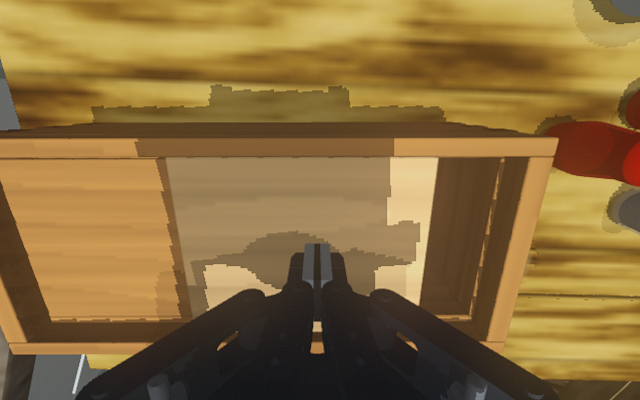

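The panel is moving with the fingertip: its right edge is at (437,157) and the end wall at (502,157), so it is about 34 mm open.

```bash
python3 -m inch '0 0 0 0.07 0.7 0 0;0 0 0 0.07 0.7 0 0;0 0 0 0.07 0.7 0 0;0 0 0 0.07 0.7 0 0;0 0 0 0.07 0.7 0 0;0 0 0 0 0 0 0'
```

```text
time_s: 7.23
ee_pos: [0.5524, 0.0181, 0.1401]
orientation: [3.14, -0.0, -0.094]
wrist_force: [-5.5, -1.8, 12.0]
grip_width: -0.0001
finger_force: 6.2
```

```bash
python3 -m inch '0 0 0 0.05 0.7 0 0;0 0 0 0.05 0.7 0 0;0 0 0 0.05 0.7 0 0;0 0 0 0.05 0.7 0 0;0 0 0 0.05 0.7 0 0;0 0 0 0.05 0.7 0 0;0 0 0 0.05 0.7 0 0;0 0 0 0.05 0.6 0 0;0 0 0 0.05 0.6 0 0;0 0 0 0 0 0 0'; python3 w.py w3 panel
```

```text
time_s: 8.07
ee_pos: [0.5579, 0.0789, 0.1402]
orientation: [3.14, -0.002, -0.094]
wrist_force: [-2.7, -2.1, 11.8]
grip_width: 0.0
finger_force: 5.6
8.0667 [0.5579 0.0789 0.1402] [ 3.14e+00 -2.00e-03 -9.40e-02] [-2.65 -2.09 11.77] 4.7264265238381165e-05
[[-0.094 -0.996  0.002]
 [-0.944  0.089  0.319]
 [-0.318  0.028 -0.948]] [0.639 0.071 0.258]
panel 0.91 [160.6, 157.0, 278.6, 173.5] [300.2 220.2]
```

View pics/w3.png

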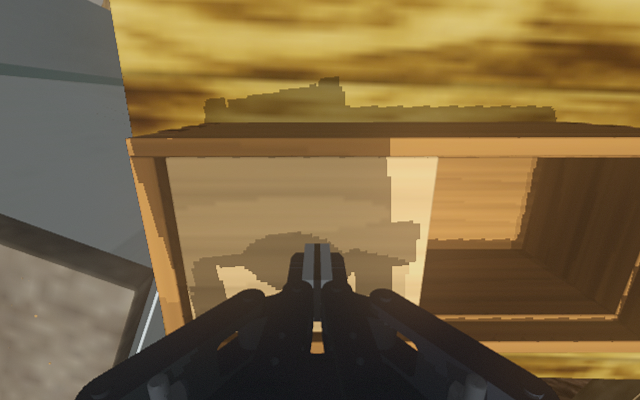

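Almost open; the left edge is beside the end wall (~(165,160)). Pushing on until it stops.

```bash
python3 -m inch '0 0 0 0.02 0.3 0 0;0 0 0 0.02 0.3 0 0;0 0 0 0.02 0.2 0 0;0 0 0 0 0 0 0'; python3 w.py w4 panel
```

```text
time_s: 8.5
ee_pos: [0.5591, 0.0854, 0.1403]
orientation: [3.138, -0.003, -0.094]
wrist_force: [-0.8, -7.7, 11.0]
grip_width: -0.0001
finger_force: 5.4
8.5 [0.5591 0.0854 0.1403] [ 3.138e+00 -3.000e-03 -9.400e-02] [-0.8  -7.68 10.95] -0.00012041693550195217
[[-0.094 -0.996  0.003]
 [-0.944  0.09   0.318]
 [-0.317  0.027 -0.948]] [0.64  0.078 0.258]
panel 0.74 [174.5, 156.7, 278.1, 176.0] [314.5 220.7]
```

Finger slipped at about 7.7 N while the panel stayed put, so it is against the end wall. Now to the shaker.

```bash
python3 -m inch '0 0 0 0 0 0.5 0;0 0 0 0 0 2 0;0 0 0 -0.2 -2 2.5 2;0 0 0 -0.5 -3.8 0 4;0 0 0 -0.5 -3.9 0 6;0 0 0 -0.5 -3.9 0 7.5;0 0 0 -0.5 -3.9 0 8;0 0 0 -0.5 -3.9 0 8;0 0 0 -0.5 -3.9 0 8;0 0 0 -0.5 -3.9 0 8;0 0 0 -0.4 -2.7 0 8;0 0 0 0 0 0 8'; python3 w.py w5 shaker_mid panel
```

```text
time_s: 9.6
ee_pos: [0.5167, -0.237, 0.1885]
orientation: [3.139, -0.001, -0.1]
wrist_force: [0.2, 0.0, 0.6]
grip_width: 0.0799
finger_force: 0.0
9.6 [ 0.5167 -0.237   0.1885] [ 3.139e+00 -1.000e-03 -1.000e-01] [0.17 0.01 0.62] 0.0799494845160878
[[-0.099 -0.995  0.003]
 [-0.943  0.095  0.32 ]
 [-0.319  0.029 -0.947]] [ 0.598 -0.245  0.306]
shaker_mid 0.87 [373.6, 165.1, 59.8, 54.8] [400.8 192.8]
shaker_mid 0.79 [361.1, 62.2, 58.2, 54.9] [387.1  90.3]
shaker_mid 0.69 [283.6, 104.1, 49.5, 52.2] [307.2 130. ]
```

View pics/w5.png

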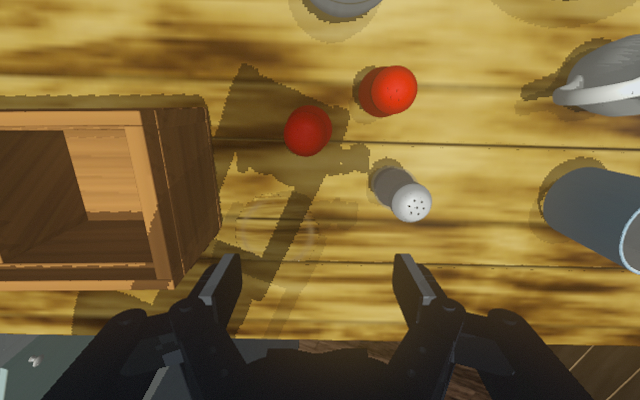

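The shaker cap top is at (412,203), foot about (390,180), grey; the reds are at (307,130) and (394,90). The well is open on the left. The rim's right edge runs from (142,110) to (172,288).

Run:
```python
from h import *
ci=dict(np.load('pics/w5.npz'))
A,B=ray(ci,174,288,.122),ray(ci,143,110,.122)
print('cap',ray(ci,412,203,.088),ray(ci,391,181,.015),'red',ray(ci,310,128,.08),ray(ci,396,89,.085),'rim',A,B,np.linalg.norm(A-B),np.arctan2(*(B-A)[1::-1]))
p=np.array(box(.555,.0185,-.098));print(p[[1,5]],proj(ci,p[[1,5]]))
```

```text
cap [ 0.51453275 -0.31421257  0.088     ] [ 0.51330669 -0.31534708  0.015     ] red [ 0.58064633 -0.23842759  0.08      ] [ 0.60204242 -0.30313596  0.085     ] rim [ 0.47726652 -0.12486484  0.122     ] [ 0.60475997 -0.13910636  0.122     ] 0.12828639817385468 -0.11124280772795633
[[ 0.4756354  -0.12442047  0.122     ]
 [ 0.60501164 -0.13714008  0.122     ]] [[173.98101236 289.87061305]
 [139.7385718  109.90636394]]
```

```bash
python3 -m inch '0 0 0 -0.1 -2 0 8;0 0 0 -0.1 -2.5 0 8;0 0 0 -0.1 -2.3 -1 8;0 0 0 -0.1 -1 -2 8;0 0 0 0 0 -2.5 8;0 0 0 0 0 -2.5 8;0 0 0 0 0 -2.3 8;0 0 0 0 0 -1.5 8;0 0 0 0 0 -0.5 8;0 0 0 0 0 0 8'; python3 w.py w6 shaker_mid
```

```text
time_s: 10.58
ee_pos: [0.5124, -0.3072, 0.0641]
orientation: [-3.139, 0.003, -0.093]
wrist_force: [0.6, 0.2, 0.7]
grip_width: 0.0802
finger_force: 0.0
10.5833 [ 0.5124 -0.3072  0.0641] [-3.139e+00  3.000e-03 -9.300e-02] [0.64 0.18 0.68] 0.08018737347152224
[[-0.093 -0.996 -0.003]
 [-0.942  0.087  0.324]
 [-0.322  0.033 -0.946]] [ 0.594 -0.315  0.181]
shaker_mid 0.88 [48.4, 109.5, 173.6, 110.4] [136.5 162. ]
shaker_mid 0.71 [233.3, 19.2, 108.2, 115.3] [284.7  80.2]
shaker_mid 0.64 [298.4, 208.1, 82.7, 128.9] [335.5 275. ]
```

View pics/w6.png

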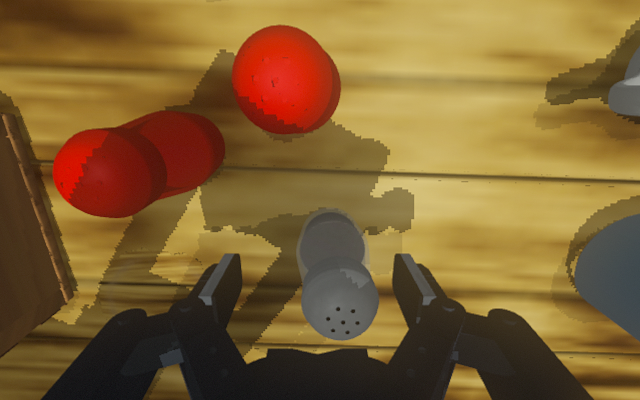

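The shaker is between the fingers (cap at (340,300)), offset about 8 mm toward -y; centre on it, then close.

```bash
python3 -m inch '0 0 0 0 -0.4 0.1 8;0 0 0 0 -0.35 0.1 8;0 0 0 0 0 0 8;0 0 0 0 0 0 4;0 0 0 0 0 0 3;0 0 0 0 0 0 3;0 0 0 0 0 0 3;0 0 0 0 0 0 3;0 0 0 0 0 0 3'
```

```text
time_s: 11.43
ee_pos: [0.5129, -0.3168, 0.0682]
orientation: [-3.141, -0.0, -0.095]
wrist_force: [-0.8, 1.2, 5.4]
grip_width: 0.0346
finger_force: 59.0
```

```bash
python3 -m inch '0 0 0 0 0 0.5 3;0 0 0 0 0 1.5 3;0 0 0 0 0 2.5 3;0 0 0 0 0 3 3;0 0 0 0 0 3 3;0 0 0 0 0 2.5 3;0 0 0 0 0 1.5 3;0 0 0 0.2 1.5 0.5 3;0 0 0 0.3 2.5 0 3;0 0 0 0.4 3 0 3;0 0 0 0.4 3 0 3;0 0 0 0.4 3 0 3'; python3 -m inch '0 0 0 0.4 3 0 3;0 0 0 0.4 3 0 3;0 0 0 0.4 3 0 3;0 0 0 0.3 2.5 0 3;0 0 0 0.3 1.3 0 3;0 0 0 0.2 0.5 0 3;0 0 0 0 0 0 3;0 0 0 0 0 0 3'; python3 w.py w7 shaker_mid
```

```text
time_s: 12.43
ee_pos: [0.529, -0.1847, 0.2165]
orientation: [-3.14, 0.002, -0.096]
wrist_force: [0.0, -0.5, -0.0]
grip_width: 0.0345
finger_force: 59.1
time_s: 13.1
ee_pos: [0.5499, -0.0545, 0.2173]
orientation: [3.141, 0.001, -0.095]
wrist_force: [-0.6, -0.5, -1.1]
grip_width: 0.0343
finger_force: 59.1
13.1 [ 0.5499 -0.0545  0.2173] [ 3.141e+00  1.000e-03 -9.500e-02] [-0.56 -0.51 -1.13] 0.03432433178373896
[[-0.094 -0.996  0.001]
 [-0.943  0.09   0.322]
 [-0.32   0.03  -0.947]] [ 0.632 -0.062  0.335]
shaker_mid 0.92 [526.1, 83.1, 98.6, 50.3] [571.9 109.3]
shaker_mid 0.82 [283.6, 207.2, 72.9, 127.0] [317.  272.5]
shaker_mid 0.59 [454.3, 116.4, 80.0, 51.8] [494.3 143. ]
```

View pics/w7.png

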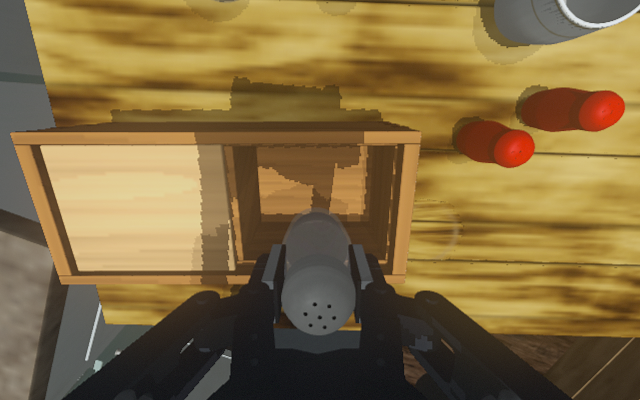

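Shaker is held upright (cap (319,300)); the panel is fully open, its left edge at the wall (~(45,150)). Lowering into the well.

```bash
python3 -m inch '0 0 0 0 0.1 -1 3;0 0 0 0 0.1 -2 3;0 0 0 -0.1 0 -2 3;0 0 0 0 0 -2 3;0 0 0 0 0 -2 3;0 0 0 0 0 -1.5 3;0 0 0 0 0 -1 3;0 0 0 0 0 -0.5 3;0 0 0 0 0 0 3;0 0 0 0 0 0 3'
```

```text
time_s: 14.03
ee_pos: [0.5492, -0.0524, 0.0977]
orientation: [3.142, -0.0, -0.096]
wrist_force: [0.5, 0.4, -0.5]
grip_width: 0.0343
finger_force: 59.2
```

```bash
python3 -m inch '0 0 0 0 0 -0.4 3;0 0 0 0 0 -0.3 3;0 0 0 0 0 -0.2 3;0 0 0 0 0 -0.1 3;0 0 0 0 0 0 3'
```

```text
time_s: 14.45
ee_pos: [0.5489, -0.0519, 0.0876]
orientation: [-3.142, 0.0, -0.095]
wrist_force: [-0.0, -0.2, -0.6]
grip_width: 0.0341
finger_force: 59.2
```

```bash
python3 -m inch '0 0 0 0 0 -0.2 3;0 0 0 0 0 -0.1 3;0 0 0 0 0 -0.1 3;0 0 0 0 0 0 3'
```

```text
time_s: 14.78
ee_pos: [0.5488, -0.052, 0.0834]
orientation: [-3.142, 0.0, -0.095]
wrist_force: [-0.4, 0.5, -1.6]
grip_width: 0.0347
finger_force: 59.2
```

```bash
python3 -m inch '0 0 0 0 0 -0.1 3;0 0 0 0 0 -0.1 3;0 0 0 0 0 0 3'
```

```text
time_s: 15.03
ee_pos: [0.5488, -0.052, 0.0814]
orientation: [-3.142, 0.0, -0.095]
wrist_force: [-0.7, 0.1, -0.4]
grip_width: 0.0344
finger_force: 59.2
```

```bash
python3 -m inch '0 0 0 0 0 -0.1 3;0 0 0 0 0 0 3'
```

```text
time_s: 15.2
ee_pos: [0.5489, -0.052, 0.0804]
orientation: [-3.142, 0.0, -0.095]
wrist_force: [0.4, -0.6, -0.8]
grip_width: 0.0344
finger_force: 59.2
```

```bash
python3 -m inch '0 0 0 0 0 -0.1 3;0 0 0 0 0 0 3'
```

```text
time_s: 15.37
ee_pos: [0.549, -0.052, 0.0802]
orientation: [3.142, -0.0, -0.095]
wrist_force: [-1.2, 0.8, 3.9]
grip_width: 0.0343
finger_force: 59.9
```

```bash
python3 -m inch '0 0 0 0 0 -0.05 3;0 0 0 0 0 0 3'
```

```text
time_s: 15.53
ee_pos: [0.5491, -0.052, 0.0802]
orientation: [3.142, -0.001, -0.095]
wrist_force: [-3.0, -0.3, 7.7]
grip_width: 0.0342
finger_force: 60.5
```

```bash
python3 -m inch '0 0 0 0 0 -0.05 3;0 0 0 0 0 0 3'
```

```text
time_s: 15.7
ee_pos: [0.5491, -0.052, 0.0802]
orientation: [3.141, -0.001, -0.095]
wrist_force: [-3.1, -0.6, 11.4]
grip_width: 0.0345
finger_force: 61.0
```

Foot is on the floor. Unload, open slowly, lift away.

```bash
python3 -m inch '0 0 0 0 0 0.12 3;0 0 0 0 0 0 3.6;0 0 0 0 0 0 4.2;0 0 0 0 0 0 5;0 0 0 0 0 0 5.8;0 0 0 0 0 0 6;0 0 0 0 0 0 6;0 0 0 0 0 0.5 6;0 0 0 0 0 1 6;0 0 0 0 0 1.5 6;0 0 0 0 0 2 6;0 0 0 0 0 2 6'
```

```text
time_s: 16.7
ee_pos: [0.5487, -0.052, 0.1511]
orientation: [-3.142, 0.0, -0.095]
wrist_force: [-0.5, -0.0, -0.5]
grip_width: 0.06
finger_force: 0.0
```

```bash
python3 -m inch '0 0 0 0 0 2.5 6;0 0 0 0 0 2.5 6;0 0 0 0 0 1.5 6;0 0 0 0 0 0 6'; python3 w.py w8 shaker_mid panel
```

```text
time_s: 17.03
ee_pos: [0.5515, -0.0524, 0.2198]
orientation: [3.141, -0.009, -0.095]
wrist_force: [0.4, -0.5, 0.7]
grip_width: 0.06
finger_force: 0.0
17.0333 [ 0.5515 -0.0524  0.2198] [ 3.141 -0.009 -0.095] [ 0.42 -0.47  0.66] 0.05997197802098587
[[-0.095 -0.995  0.   ]
 [-0.946  0.09   0.312]
 [-0.311  0.029 -0.95 ]] [ 0.632 -0.06   0.338]
shaker_mid 0.83 [455.1, 123.2, 76.5, 48.1] [494.7 145.7]
shaker_mid 0.82 [521.0, 87.2, 99.9, 46.1] [570.5 112.4]
shaker_mid 0.68 [297.5, 168.6, 40.1, 52.3] [315.4 194.6]
panel 0.83 [47.4, 146.1, 192.9, 128.7] [148. 207.]
```

View pics/w8.png

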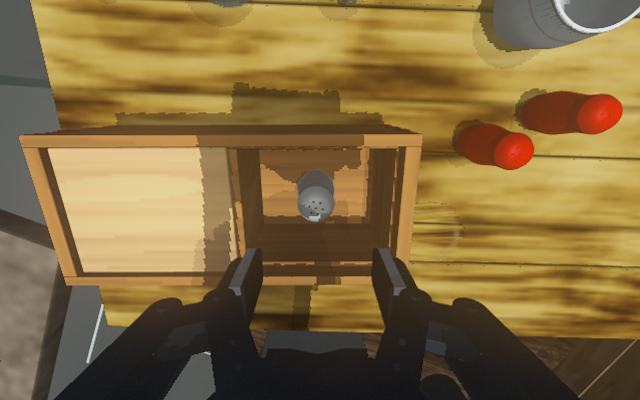

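The shaker stands upright in the well (cap (316,205)), and the panel is open against the left wall. Now over to the panel to shut it.

```bash
python3 -m inch '0 0 0 0.1 1.5 0 4;0 0 0 0.2 2.5 0 2;0 0 0 0.2 2.5 0 0;0 0 0 0.2 2.5 -1 0;0 0 0 0.2 2.5 -1.5 0;0 0 0 0.2 1.7 -1.5 0;0 0 0 0 0.5 -1.5 0;0 0 0 0 0 -1 0;0 0 0 0 0 0 0;0 0 0 0 0 0 0'
```

```text
time_s: 18.02
ee_pos: [0.5588, 0.0844, 0.1484]
orientation: [3.141, 0.003, -0.095]
wrist_force: [-0.5, -0.3, 0.4]
grip_width: 0.0001
finger_force: 0.0
```

```bash
python3 -m inch '0 0 0 0 0 -0.3 0;0 0 0 0 0 -0.2 0;0 0 0 0 0 -0.1 0;0 0 0 0 0 0 0;0 0 0 0 0 0 0'
```

```text
time_s: 18.43
ee_pos: [0.5602, 0.0847, 0.1442]
orientation: [-3.141, -0.001, -0.096]
wrist_force: [-0.7, 0.2, 0.1]
grip_width: 0.0003
finger_force: 0.0
```

```bash
python3 -m inch '0 0 0 0 0 -0.1 0;0 0 0 0 0 -0.05 0;0 0 0 0 0 0 0'
```

```text
time_s: 18.68
ee_pos: [0.5599, 0.0849, 0.1423]
orientation: [3.142, -0.0, -0.095]
wrist_force: [-0.9, 0.4, 0.3]
grip_width: 0.0006
finger_force: 0.0
```

```bash
python3 -m inch '0 0 0 0 0 -0.1 0;0 0 0 0 0 -0.1 0;0 0 0 0 0 0 0'
```

```text
time_s: 18.93
ee_pos: [0.5601, 0.085, 0.1409]
orientation: [-3.142, -0.001, -0.095]
wrist_force: [-1.0, -1.2, 6.1]
grip_width: 0.0003
finger_force: 3.1
```

```bash
python3 -m inch '0 0 0 0 0 -0.08 0;0 0 0 0 0 0 0'
```

```text
time_s: 19.1
ee_pos: [0.5601, 0.085, 0.1406]
orientation: [-3.142, -0.001, -0.095]
wrist_force: [-3.5, -0.1, 9.3]
grip_width: -0.0002
finger_force: 4.4
```

```bash
python3 -m inch '0 0 0 0 0 -0.06 0;0 0 0 -0.02 -0.2 0 0;0 0 0 -0.03 -0.3 0 0;0 0 0 -0.05 -0.5 0 0;0 0 0 -0.07 -0.7 0 0;0 0 0 -0.07 -0.7 0 0;0 0 0 0 0 0 0'
```

```text
time_s: 19.68
ee_pos: [0.5579, 0.0619, 0.1405]
orientation: [-3.139, -0.002, -0.096]
wrist_force: [-1.4, 2.4, 10.0]
grip_width: -0.0004
finger_force: 4.9
```

```bash
python3 -m inch '0 0 0 -0.07 -0.7 -0.05 0;0 0 0 -0.07 -0.7 0 0;0 0 0 -0.07 -0.7 0 0;0 0 0 -0.07 -0.7 0 0;0 0 0 -0.07 -0.7 0 0;0 0 0 0 0 0 0'; python3 w.py w9 panel
```

```text
time_s: 20.18
ee_pos: [0.5547, 0.0267, 0.1402]
orientation: [-3.139, -0.002, -0.096]
wrist_force: [-2.0, 3.4, 11.0]
grip_width: 0.0
finger_force: 5.7
20.1833 [0.5547 0.0267 0.1402] [-3.139e+00 -2.000e-03 -9.600e-02] [-1.98  3.35 10.95] 2.0486383927460848e-05
[[-0.096 -0.995 -0.003]
 [-0.944  0.09   0.319]
 [-0.317  0.033 -0.948]] [0.636 0.018 0.258]
panel 0.81 [177.7, 161.2, 276.0, 172.6] [313.6 222. ]
```

```bash
python3 -m inch '0 0 0 -0.07 -0.7 0 0;0 0 0 -0.07 -0.7 0 0;0 0 0 -0.07 -0.7 0 0;0 0 0 -0.07 -0.7 0 0;0 0 0 -0.07 -0.7 0 0;0 0 0 -0.07 -0.7 0 0;0 0 0 -0.07 -0.7 0 0;0 0 0 -0.07 -0.7 0 0;0 0 0 -0.07 -0.7 0 0;0 0 0 -0.07 -0.7 0 0;0 0 0 0 0 0 0'
```

```text
time_s: 21.2
ee_pos: [0.5482, -0.0436, 0.1403]
orientation: [-3.14, -0.003, -0.096]
wrist_force: [-1.1, 2.3, 10.6]
grip_width: -0.0001
finger_force: 5.6
```

```bash
python3 -m inch '0 0 0 -0.03 -0.3 0 0;0 0 0 -0.03 -0.3 0 0;0 0 0 -0.03 -0.3 0 0;0 0 0 -0.03 -0.3 0 0;0 0 0 -0.02 -0.2 0 0;0 0 0 0 0 0 0'; python3 w.py w10 panel
```

```text
time_s: 21.7
ee_pos: [0.5473, -0.0564, 0.1403]
orientation: [-3.138, -0.004, -0.096]
wrist_force: [-0.0, 5.5, 10.6]
grip_width: 0.0
finger_force: 5.3
21.7 [ 0.5473 -0.0564  0.1403] [-3.138 -0.004 -0.096] [-0.    5.47 10.58] 3.514474536405672e-05
[[-0.096 -0.995 -0.004]
 [-0.944  0.09   0.317]
 [-0.315  0.034 -0.948]] [ 0.629 -0.065  0.258]
panel 0.9 [166.9, 162.7, 272.8, 173.3] [301.3 222.5]
```

```bash
python3 -m inch '0 0 0 -0.02 -0.2 -0.03 0;0 0 0 -0.03 -0.3 0 0;0 0 0 -0.02 -0.2 0 0;0 0 0 0 0 0 0'; python3 w.py w11 panel;  python3 -m inch '0 0 0 0 0 0.5 0;0 0 0 0 0 1.5 0;0 0 0 0 0 2.5 0;0 0 0 0 0 3 0;0 0 0 0 0 2.5 0;0 0 0 0 -1.5 1 0;0 0 0 -1 -2.5 0 0;0 0 0 -2 -3 0 0;0 0 0 -2 -3 0 0;0 0 0 -2 -2 0 0;0 0 0 0 0 0 0;0 0 0 0 0 0 0'; python3 w.py w12 panel
python3 - <<'E'
from station import env
from h import *
im=env.camera('top');cv2.imwrite('pics/f.png',cv2.resize(im[160:290,170:400,::-1],None,fx=3.4,fy=3.4,interpolation=2))
E
```

```text
time_s: 22.13
ee_pos: [0.5469, -0.0633, 0.1402]
orientation: [-3.138, -0.005, -0.096]
wrist_force: [0.2, 6.5, 10.8]
grip_width: -0.0002
finger_force: 5.5
22.1333 [ 0.5469 -0.0633  0.1402] [-3.138 -0.005 -0.096] [ 0.18  6.55 10.82] -0.00024283215092218768
[[-0.096 -0.995 -0.004]
 [-0.944  0.09   0.317]
 [-0.315  0.034 -0.949]] [ 0.628 -0.072  0.258]
panel 0.84 [152.2, 160.6, 277.8, 175.9] [286.2 223.7]
time_s: 23.23
ee_pos: [0.4738, -0.1859, 0.248]
orientation: [-3.141, 0.0, -0.098]
wrist_force: [0.7, 0.2, 0.2]
grip_width: -0.0001
finger_force: 0.0
23.2333 [ 0.4738 -0.1859  0.248 ] [-3.141  0.    -0.098] [0.75 0.23 0.19] -6.0372936936602796e-05
[[-0.098 -0.995 -0.   ]
 [-0.942  0.093  0.322]
 [-0.32   0.032 -0.947]] [ 0.556 -0.194  0.365]
panel 0.93 [47.9, 58.6, 188.6, 135.1] [146.2 122.8]
```

View pics/w12.png

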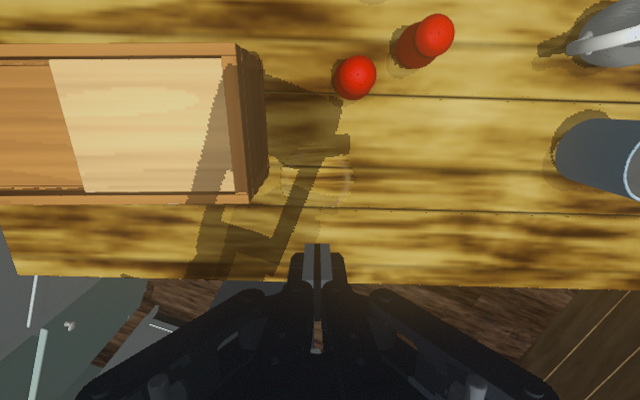

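The pale panel lies against the right end wall (x about 222–235) with no gap. The fingertip slipped there without moving the panel, so it is fully shut, and the robot is clear of everything.

```bash
python3 -c "
from station import env
print(env.hand_in())"
```

```text
the job is handed in; nothing more can be done
None
```

The job is handed in at about 23 s of robot time: the grey-capped shaker stood upright in the box when last seen, before I shut the panel fully over it, and measured pressing force on the panel stayed under about 13 N (it cracks at 25 N); hand-in returned no verdict.

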